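Walk a heavy transformer round to face the probe fence

TASK

Push the heavy blue transformer round and forward, without gripping or lifting it, until its terminal side squarely faces the probe fence and both ends of that side stand over the yellow tape. Nothing may touch the fence or its pins, and the screwdriver, solder reel and bottle stay where they are.

Things in the scene. Friction and masses are not known exactly. Their poses are not given: they have to be found in the camera images.
- transformer: Heavy potted block, 1.1 to 1.6 kg, dark blue case with black top, on rubber feet; stops when the push stops. 88 mm along its x, 104 mm along y, 53 mm high, too wide to grip. Origin: centre of its underside, on the bench. +x side: terminals (cream strip, five brass screws). At the start it is turned 0.45 to 1.0 rad anticlockwise from facing the fence, 75 to 110 mm short of the tape.
- back_mid (a point): Middle of the transformer's plain back, opposite the terminals: (-44, 0, 20) mm in its frame; the back spans y = -52 to 52 mm. A push kept square to the back as it turns, 40 mm left or right of here, turns the block (a push on the +y end turns it clockwise from above) and also moves its centre forward some 50 mm per radian turned.
- term_left (a point): The transformer's lower corner at the +y end of its terminal side: (44, 52, 3) mm in the transformer's frame.
- term_right (a point): The transformer's lower corner at the -y end of its terminal side: (44, -52, 3) mm in the transformer's frame.
- jig: Fixed probe jig. Origin on the bench at the middle of a flat strip of yellow tape 28 mm wide (jig x -14 to +14 mm) and 240 mm long (jig y -120 to +120 mm). Jig +x points from the tape to the fence. The transformer faces the fence when its x axis points along the jig's x axis.
- fence_face (a point): Middle of the fence's face at the bench, jig (44, 0, 0) mm. The fence is an upright aluminium bar along jig y, 260 mm long, 45 mm high; a green strip on it carries brass test pins that stick out towards the tape to jig x = 28 mm, 34 mm above the bench.
- screwdriver: Bystander: screwdriver with a red handle, 170 mm long, lying along its own x. To be left alone.
- solder_reel: Bystander: grey solder reel, 58 mm diameter, 44 mm high, standing; origin at the centre of its underside. To be left alone.
- flux_bottle: Bystander: small amber bottle with a black cap, 40 mm diameter, 75 mm high; origin at the centre of its underside. To be left alone.
Not all that is in view belongs to the job. What is shaped like the transformer but red is not meant.

How it is judged:
At the end, for the whole second after the job is handed in: The transformer stands flat, at rest, its terminal side towards the fence and parallel to it within 0.09 rad, both lower corners of that side over the yellow tape (within 14 mm of its middle line, 120 mm of its middle); screwdriver, reel and bottle within 15 mm of where they were (x of term_left in the frame of jig between -0.014 and 0.014 m and x of term_right in the frame of jig between -0.014 and 0.014 m and y of term_left in the frame of jig between -0.12 and 0.12 m and y of term_right in the frame of jig between -0.12 and 0.12 m and x of transformer in the frame of jig below 0 m and angle between the x axis of transformer and the x axis of jig, either way round below 0.09 rad and angle between transformer's own z axis and vertical below 0.05 rad and height (world z) of transformer below 0.005 m and linear speed of transformer below 0.02 m/s and distance of each of screwdriver, solder_reel, flux_bottle from where it was at the start of the episode below 0.015 m); the robot touches nothing.
It fails at once if the transformer is lifted or tipped (over 8 mm or 0.15 rad) (height (world z) of transformer above 0.008 m or angle between transformer's own z axis and vertical above 0.15 rad).
It fails at once if something touches the fence or its pins (over 0.5 N) (contact force between jig and transformer above 0.5 N or contact force between jig and the fingers above 0.5 N or contact force between jig and the arm above 0.5 N).
It fails at once if a bystander is disturbed (moved over 15 mm) (distance of any of screwdriver, solder_reel, flux_bottle from where it was at the start of the episode above 0.015 m).
It also fails if it takes over 64 s, if anything falls off the work surface, if the arm or the gripper's body presses on something with over 40 N, if the wrist force passes 120 N, or if a joint passes its speed limit or range.

ROBOT

A 6-joint arm with a two-finger parallel gripper is mounted at the origin on the work surface. World frame = base frame: x ahead of the robot, y to its left, z up, the work surface at z = 0. Lengths are in m, angles in rad, forces in N, time in s.
With the tool pointing down it reaches from about 0.375 to 0.9 m from the base axis. Payload 3.1 kg.
Tool frame: the origin (TCP) lies on the centre line of the jaws, within the pads' length; the fingertips stand 22 mm ahead of it and the grasp point (between the pads) lies 3 mm ahead of it; z points along the fingers, x is the direction in which the jaws open and shut, and the axes are right-handed (so a half turn about z gives the same grasp; the last joint's range is limited). The gripper opens to 87 mm and grips with 3 to 60 N. Pads are 19 mm wide; open, the fingers measure 117 mm over their backs; the gripper's body (75 mm by 190 mm) begins 51 mm behind the grasp point.
Start: joints at [0.97, 0.527, 1.433, -0, 1.181, -0.178], TCP at [0.256, 0.57, 0.245] pointing down, gripper open.
Joint ranges: [-3.08, 3.08], [-0.75, 2.2], [0.22, 2.44], [-1.43, 4.57], [0, 2.65], [-2.85, 2.85]. Speed limits (rad/s): [2.79, 2.79, 3.14, 3.14, 3.14, 3.14].

INTERFACE

Orientations are given as a unit quaternion [x, y, z, w].
In Python, from rig import robot, camera, order gives the robot as it stands.
- The arm moves only by the shell command python3 -m pendant 'ROWS' [OPENING] [FORCE]. ROWS is JSON, a list of rows, each a list of 2 entries, a list of its own where there are three numbers: the shift along the tool's x, y, z in mm, then the turn about the tool's z in degrees. A call has 1 to 8 rows; each row shifts and turns the commanded pose from where the row before left it, along the tool's axes as they then stand; what a row does not reach is not made up. A row lasts 1/8 s, in which the tool goes at most 62.5 mm and 10.7 degrees, less where a joint would pass 70% of its speed; a pose out of reach is approached as far as the arm can. A call with a gripper value outside its range is refused whole. OPENING is the finger opening in mm, from 0 to 87, set as the call begins (- or left out, the last holds). The fingers move at their own pace and stop on an object; FORCE is the grip in N (left out, the last holds). Time passes only in rows, so rows that do not move let the fingers close. It gives the time, the measured TCP pose, the force and the opening at its end, in the units of the state.
- robot.get_obs(): the state, without advancing time (a new reading comes with each control period).
- camera(name): name is "scene" or "top" or "wrist"; returns a dict with "pixels" (384x512x3 uint8, blue, green, red), "mtx" (3x3 intrinsics, pixels), "k1" (the pictures are not rectified: a ray, as slopes to the right and down, at radius r is drawn at 1 + k1 r^2 times it, then the intrinsics apply), "R" (3x3) and "t" (3): a world point X has camera coordinates R X + t. Camera axes: x right, y down, z forward; pixel columns grow to the right and rows downward; lengths in m; the calibration is good to about 2 mm. A picture is of the moment at which its call begins. There is no depth.
- order.hand_in(): hands the job in, once; it reports no verdict.
The state is a dict: "time": time; "q": joint angles; "joint_velocities": joint speeds; "joint_torque": joint torques, N m; "position": TCP position; "tool_rot": TCP orientation; "ft_force": force on the tool from outside, world axes, zero at the start; "moment": the same for the moment, N m; "grip_width": finger opening in m.
Only numpy, scipy, OpenCV 4.12 (cv2) and the standard library are available. Lean on these libraries where they do the work, as an engineer would, in place of code of your own. Each camera call takes 0.05 s, during which the arm holds its last target. There are 200 camera calls.

## Working session

There is one attempt and no reset: what is moved stays moved. The work goes in short steps, Python scripts to look and compute and a shell command to move; the robot and the scene stay as the last step left them, time stands still between calls to the robot, and variables do not carry over. Pictures are saved under pics/ and viewed, about 8 in all and at most 12, crops included, and the job is handed in when it is done.

```bash
mkdir -p pics; ls
python3 - <<'E'
from rig import robot,camera
import cv2,numpy as np,pickle
d={n:camera(n) for n in("scene","top")}
pickle.dump(d,open('first.pkl','wb'))
for n in d:cv2.imwrite(f'pics/{n}0.png',d[n]['pixels']);print(n,d[n]['mtx'].tolist(),d[n]['k1'],(-d[n]['R'].T@d[n]['t']))
o=robot.get_obs();print(o)
E
```

```text
pics
scene [[358.47822865512234, 0.0, 253.6696677816338], [0.0, 358.47822865512234, 191.65425730673905], [0.0, 0.0, 1.0]] -0.01818372222908999 [1.24198475 0.02478288 0.60440895]
top [[436.15095984999954, 0.0, 257.76954937680483], [0.0, 436.15095984999954, 185.79762345645776], [0.0, 0.0, 1.0]] -0.06334178858501416 [ 0.41164418 -0.00314272  0.96760631]
{'time': 0.1, 'q': array([ 9.69478653e-01,  5.28393154e-01,  1.43380864e+00, -1.50409234e-05,
        1.18140539e+00, -1.78498237e-01]), 'joint_velocities': array([-0.00049781, -0.00124587, -0.00127523, -0.00142418,  0.00137583,
       -0.00165387]), 'joint_torque': array([-7.75488606e-04, -4.40988994e+01, -1.77149910e+01,  6.34677010e-02,
        5.33580082e-02, -6.03375065e-05]), 'position': array([0.25606716, 0.56943592, 0.24364623]), 'tool_rot': array([ 8.39740012e-01,  5.42987751e-01, -9.26830129e-04,  3.94476219e-04]), 'ft_force': array([ 0.30307967,  0.5574029 , -0.48390249]), 'moment': array([-0.01475756, -0.04702424,  0.01050811]), 'grip_width': 0.0871123291371554}
```

View pics/top0.png

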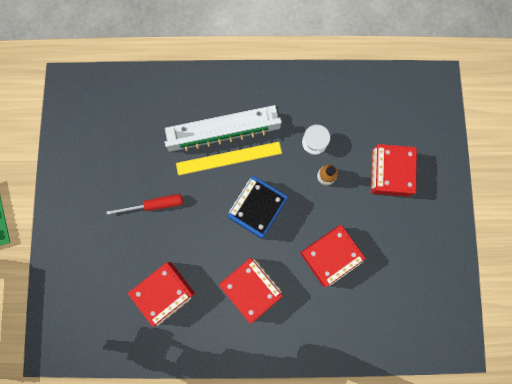

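View pics/scene0.png

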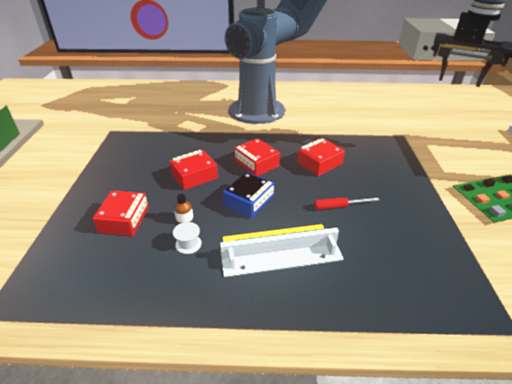

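Candidates: blue block at top (257,207); the red look-alikes at (162,293), (251,290), (333,256) and (395,169) are not meant. I choose the blue one and check it in a close crop.

```bash
cat > h.py <<'E'
import cv2,numpy as np
def rays(c,uv,z):
    uv=np.asarray(uv,float).reshape(-1,1,2)
    n=cv2.undistortPoints(uv,c['mtx'],np.array([c['k1'],0,0,0,0.]))[:,0]
    d=np.c_[n,np.ones(len(n))]@c['R']; o=-c['R'].T@c['t']
    return o+d*((z-o[2])/d[:,2])[:,None]
def big(m):
    cs,_=cv2.findContours(m.astype(np.uint8),cv2.RETR_EXTERNAL,cv2.CHAIN_APPROX_NONE)
    return max(cs,key=cv2.contourArea)
def rect(P): # centre,(long dir), sizes from mm points
    r=cv2.minAreaRect((P[:,:2]*1000).astype(np.float32)); return r,cv2.boxPoints(r)
def masks(c):
    hsv=cv2.cvtColor(c['pixels'],cv2.COLOR_BGR2HSV);h,s,v=cv2.split(hsv)
    return (abs(h.astype(int)-27)<7)&(s>170)&(v>120), (abs(h.astype(int)-110)<14)&(s>150)&(v>50)
def tape(c):
    m,_=masks(c); r,b=rect(rays(c,big(m)[:,0],0)); return r,b
def block(c,ctr=None):
    _,m=masks(c)
    k=np.ones((3,3)); m=cv2.morphologyEx(m.astype(np.uint8),cv2.MORPH_CLOSE,k)
    return m
E
python3 - <<'E'
import pickle,cv2,numpy as np
from h import *
d=pickle.load(open('first.pkl','rb'));c=d['top']
print('tape',tape(c))
y,b=masks(c)
b[:, :200]=0;b[:,300:]=0;b[:150]=0;b[250:]=0
im=c['pixels'].copy()
A=cv2.resize(im[100:250,150:350],None,fx=4,fy=4,interpolation=cv2.INTER_CUBIC)
cv2.imwrite('pics/crop0.png',A)
pts=np.argwhere(b)[:,::-1]
print(len(pts)); P=rays(c,pts,.053);r,bx=rect(P);print(r,bx)
print('R',c['R'])
E
```

```text
tape (((647.3115844726562, 56.87351989746094), (28.014570236206055, 238.52549743652344), 11.800375938415527), array([[609.2108  , 170.75127 ],
       [657.98987 , -62.73326 ],
       [685.41235 , -57.004227],
       [636.6333  , 176.4803  ]], dtype=float32))
435
((528.23681640625, -8.074745178222656), (87.19450378417969, 104.84738159179688), 57.52387619018555) [[ 4.6060193e+02 -1.6705254e+01]
 [ 5.4905273e+02 -7.3002853e+01]
 [ 5.9587170e+02  5.5576324e-01]
 [ 5.0742090e+02  5.6853363e+01]]
R [[-0.00793699 -0.99995617  0.00496585]
 [-0.98484873  0.00695657 -0.17327605]
 [ 0.17323391 -0.0062659  -0.98486078]]
```

View pics/crop0.png

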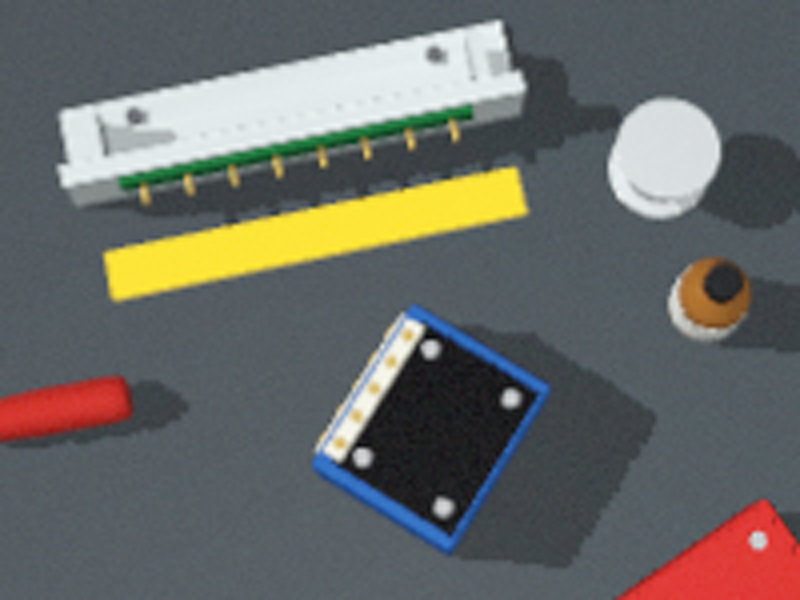

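The close crop shows the blue case with black top. Its cream terminal strip with five screws is on the upper-left side (crop 315–415, 310–455), facing +x/+y in world and turned about 46° anticlockwise from the jig. That is the right block. Next I get the obstacle positions and the approach numbers.

```bash
cat >> h.py <<'E'
def yawpos(o):
    x,y,z,w=o['tool_rot']; return np.degrees(2*np.arctan2(y,x)),o['position']*1000
def need(o,xy,yaw,z):
    a,p=yawpos(o); t=np.radians(a); d=np.array(xy)-p[:2]
    dx=d@[np.cos(t),np.sin(t)]; dy=d@[np.sin(t),-np.cos(t)]
    turn=-((yaw-a+180)%360-180)
    return dict(now=np.r_[p,a].round(1),shift=np.round([dx,dy,p[2]-z],1),turn=round(turn,1))
def find(c):
    """jig (x,y,deg) and block (x,y,deg) world mm, from top view"""
    (t,s,a),b=tape(c)
    e=max([b[1]-b[0],b[2]-b[1]],key=np.linalg.norm); j=np.degrees(np.arctan2(e[1],e[0]))-90
    j=(j+90)%180-90
    _,m=masks(c); m=m.astype(np.uint8); n,l,st,ce=cv2.connectedComponentsWithStats(cv2.dilate(m,np.ones((5,5))))
    k=1+np.argmax(st[1:,4]); pts=np.argwhere((l==k)&(m>0))[:,::-1]
    r,bx=rect(rays(c,pts,.053))
    e=max([bx[1]-bx[0],bx[2]-bx[1]],key=np.linalg.norm); q=np.degrees(np.arctan2(e[1],e[0]))-90
    q=(q+60)%180-60
    th=np.radians(j);R=np.array([[np.cos(th),np.sin(th)],[-np.sin(th),np.cos(th)]])
    rel=R@(np.array(r[0])-t)
    return np.r_[t,j].round(1),np.r_[r[0],q].round(1),np.r_[rel,q-j].round(1),np.round(r[1],1)
E
python3 - <<'E'
import pickle
from rig import robot
from h import *
c=pickle.load(open('first.pkl','rb'))['top']
print(find(c))
for n,uv,z in[('bottle cap',(330,170),.075),('reel',(316,138),.044),('redL corners',(251,258),.053),('redL tr',(282,294),.053),('redR l',(302,244),.053),('redR bot',(327,286),.053),('redR top',(340,226),.053)]:
    print(n,(rays(c,[uv],z)[0]*1000).round())
j,b,rel,_=find(c);t=np.radians(b[2])
X=np.array([np.cos(t),np.sin(t)])
print('approach 25mm clear', b[:2]-X*(44+9.5+25)); print(need(robot.get_obs(),b[:2]-X*78.5,b[2]-90,28))
E
```

```text
(array([647.3,  56.9,  11.8]), array([528.2,  -8.1,  57.5]), array([-129.8,  -39.2,   45.7]), array([ 87.2, 104.8]))
bottle cap [ 601. -161.   75.]
reel [ 680. -138.   44.]
redL corners [421.   6.  53.]
redL tr [347. -57.  53.]
redR l [ 449. -100.   53.]
redR bot [ 362. -150.   53.]
redR top [ 485. -181.   53.]
approach 25mm clear [486.02198074 -74.3062285 ]
{'now': array([256.1, 569.4, 243.6,  65.8]), 'shift': array([-492.7,  473.8,  215.6]), 'turn': np.float64(98.3)}
```

```bash
python3 -m pendant '[[[-41,39.5,0],0],[[-41,39.5,0],0],[[-41,39.5,0],0],[[-41,39.5,0],0],[[-41,39.5,0],0],[[-41,39.5,0],0],[[-41,39.5,0],0],[[-41,39.5,0],0]]' 60 10
python3 -m pendant '[[[-41,39.5,0],0],[[-41,39.5,0],0],[[-41,39.5,0],0],[[-41,39.5,0],0],[[0,0,0],10],[[0,0,0],10],[[0,0,0],10],[[0,0,0],10]]'
python3 -m pendant '[[[0,0,0],10],[[0,0,0],10],[[0,0,0],10],[[0,0,0],10],[[0,0,0],10],[[0,0,0],8],[[0,0,0],0]]'
cat > n.py <<'E'
import sys
from rig import robot
from h import *
x,y,a,z=map(float,sys.argv[1:5]);o=robot.get_obs()
print(need(o,(x,y),a,z),o['ft_force'].round(1),o['q'].round(2),o['time'])
E
python3 n.py 486 -74.3 -32.5 28
```

```text
time: 1.1
position: [0.4103, 0.1395, 0.2445]
tool_rot: [0.84, 0.543, 0.0, -0.0]
ft_force: [0.6, -0.0, -0.2]
grip_width: 0.0601
time: 2.1
position: [0.4864, -0.0732, 0.2442]
tool_rot: [0.975, 0.22, -0.0, -0.0]
ft_force: [-0.5, 0.3, 0.1]
grip_width: 0.06
time: 2.98
position: [0.4865, -0.0731, 0.2443]
tool_rot: [0.961, -0.277, -0.0, -0.0]
ft_force: [-0.1, 0.2, -0.3]
grip_width: 0.06
{'now': array([486.5, -73.1, 244.3, -32.1]), 'shift': array([2.000e-01, 1.300e+00, 2.163e+02]), 'turn': np.float64(0.4)} [-0.1  0.2 -0.3] [-0.38  0.35  1.76 -0.    1.03  0.18] 2.975
```

```bash
python3 -m pendant '[[[0,1.3,45],0.4],[[0,0,45],0],[[0,0,45],0],[[0,0,45],0],[[0,0,20],0],[[0,0,16],0],[[0,0,0],0]]'
python3 n.py 486 -74.3 -32.5 28
python3 - <<'E'
from rig import camera
import cv2,numpy as np
a=camera('top')['pixels'];b=camera('scene')['pixels']
cv2.imwrite('pics/p1.png',np.hstack([cv2.resize(a[100:300,160:360],(400,400)),cv2.resize(b[110:310,130:330],(400,400))]))
E
```

```text
time: 3.85
position: [0.4857, -0.0742, 0.0278]
tool_rot: [0.96, -0.28, -0.001, -0.0]
ft_force: [-0.1, -0.0, -0.4]
grip_width: 0.0596
{'now': array([485.7, -74.2,  27.8, -32.6]), 'shift': array([ 0.3, -0. , -0.2]), 'turn': np.float64(-0.1)} [-0.1 -0.  -0.4] [-0.38  0.74  1.91 -0.    0.49  0.19] 3.85
```

View pics/p1.png

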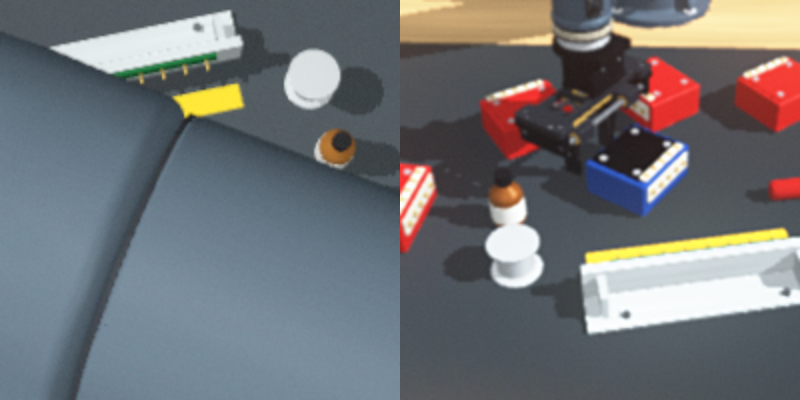

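Scene view (right half): the gripper stands just behind the blue block's plain back, clear of the bottle and reel. The top view is hidden by the arm. Now I make contact gently.

```bash
python3 -m pendant '[[[0,-7,0],0],[[0,-7,0],0],[[0,-4,0],0],[[0,-2,0],0]]'; python3 -m pendant '[[[0,-2,0],0],[[0,-2,0],0]]';python3 -m pendant '[[[0,-2,0],0],[[0,-2,0],0]]'
```

```text
time: 4.45
position: [0.4972, -0.057, 0.0288]
tool_rot: [0.96, -0.28, 0.0, 0.0]
ft_force: [0.1, -0.1, -1.0]
grip_width: 0.0599
time: 4.7
position: [0.499, -0.054, 0.0285]
tool_rot: [0.96, -0.281, -0.0, 0.0]
ft_force: [-0.1, 1.1, -0.6]
grip_width: 0.0599
time: 4.95
position: [0.5001, -0.0516, 0.0285]
tool_rot: [0.96, -0.281, -0.001, 0.001]
ft_force: [-5.1, -7.1, 0.9]
grip_width: 0.0604
```

Contact (about 9 N). Now the guided turn.

```bash
python3 -m pendant '[[[0,-4,0],0],[[-1.9,-2.6,0],2],[[-1.9,-2.6,0],2],[[-1.9,-2.6,0],2],[[-1.9,-2.6,0],2],[[-1.9,-2.6,0],2],[[-1.9,-2.6,0],2]]'; python3 n.py 0 0 -78.2 28
python3 - <<'E'
from rig import camera
import cv2,numpy as np
b=camera('scene')['pixels']
cv2.imwrite('pics/p2.png',cv2.resize(b[130:280,160:360],(800,600)))
E
```

```text
time: 5.82
position: [0.5018, -0.0286, 0.0284]
tool_rot: [0.925, -0.38, -0.002, 0.001]
ft_force: [-4.5, -4.5, 2.2]
grip_width: 0.0598
{'now': array([501.8, -28.6,  28.4, -44.6]), 'shift': array([-377.3,  332.1,    0.4]), 'turn': np.float64(33.6)} [-4.5 -4.5  2.2] [-0.28  0.74  1.88 -0.    0.52  0.5 ] 5.825
```

View pics/p2.png

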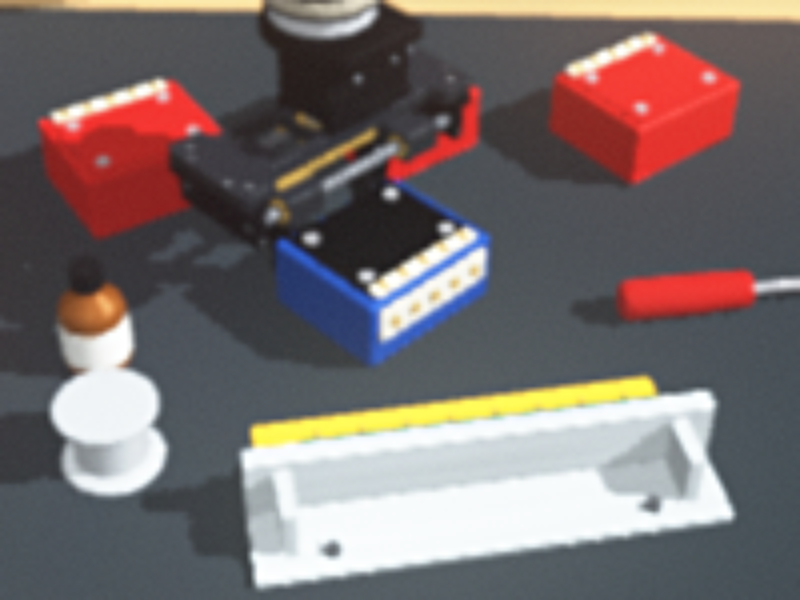

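The block (corner at crop 372,362) has turned with the bar and sits flush with it. I continue the turn.

```bash
python3 -m pendant '[[[-1.9,-2.6,0],2],[[-1.9,-2.6,0],2],[[-1.9,-2.6,0],2],[[-1.9,-2.6,0],2],[[-1.9,-2.6,0],2],[[-1.9,-2.6,0],2],[[-1.9,-2.6,0],2],[[-1.9,-2.6,0],2]]'; python3 -m pendant '[[[-1.9,-2.6,0],2],[[-1.9,-2.6,0],2],[[-1.9,-2.6,0],2],[[-1.9,-2.6,0],2],[[-1.9,-2.6,0],2],[[-1.9,-2.6,0],2],[[-1.9,-2.6,0],2],[[-1.9,-2.6,0],2]]'
cat > s.py <<'E'
import sys
from rig import robot,camera
from h import *
o=robot.get_obs();a,p=yawpos(o);t=np.radians(11.8)
d=p[:2]-[647.3,56.9];print('tool jig x,y,yaw+90-jig',d@[np.cos(t),np.sin(t)],d@[-np.sin(t),np.cos(t)],a+90-11.8,o['ft_force'].round(1))
c=camera('scene');b=c['pixels'];hsv=cv2.cvtColor(b,cv2.COLOR_BGR2HSV)
cv2.imwrite(sys.argv[1],cv2.resize(b[150:270,190:350],(800,600),interpolation=cv2.INTER_CUBIC))
E
python3 s.py pics/p3.png
```

```text
time: 6.88
position: [0.5066, -0.0034, 0.0284]
tool_rot: [0.863, -0.504, -0.004, 0.002]
ft_force: [-7.3, -5.6, 4.9]
grip_width: 0.0602
time: 7.88
position: [0.5176, 0.0191, 0.0283]
tool_rot: [0.785, -0.62, -0.006, 0.004]
ft_force: [-10.7, -3.1, 8.6]
grip_width: 0.0601
tool jig x,y,yaw+90-jig -134.7244272254771 -10.444564039782875 1.6251926972214186 [-10.7  -3.1   8.6]
```

View pics/p3.png

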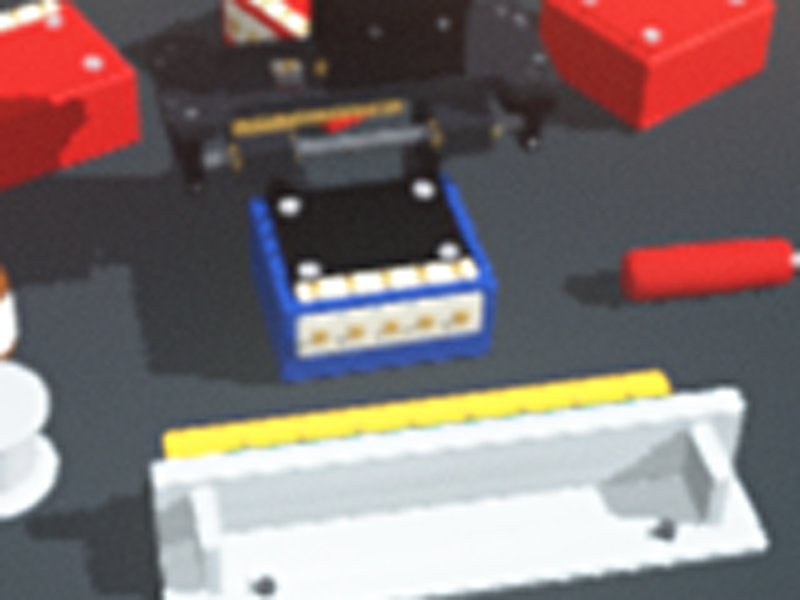

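The block's terminal side is now nearly parallel to the tape (front edge at crop 285,378–490,352). The terminal face should be about 38 mm short of the middle line. I take out the last 1.6° while pushing straight.

```bash
python3 -m pendant '[[[-0.5,-3,0],0.8],[[-0.5,-3,0],0.8],[[0,-4,0],0],[[0,-4,0],0],[[0,-4,0],0],[[0,-4,0],0],[[0,-4,0],0],[[0,0,0],0]]'
python3 - <<'E'
from rig import robot
E
python3 s.py pics/p4.png
python3 - <<'E'
# terminal-side lower corners from the scene camera: lowest blue corners, onto z=0
from rig import camera
from h import *
c=camera('scene');_,m=masks(c);k=big(m)
t=np.radians(11.8);R=np.array([[np.cos(t),np.sin(t)],[-np.sin(t),np.cos(t)]])
P=rays(c,k[:,0],0.002)[:,:2]*1000;J=(P-[647.3,56.9])@R.T
# front (max jig x) edge line: for y bins take max x
for y in range(-70,60,10):
    s=J[abs(J[:,1]-y)<5]
    if len(s): print(y,s[:,0].max().round(1))
r,b=tape(c);print('tape from scene',r)
E
```

```text
time: 8.93
position: [0.5423, 0.0258, 0.0281]
tool_rot: [0.776, -0.631, -0.006, 0.004]
ft_force: [-10.8, -1.0, 7.6]
grip_width: 0.0601
tool jig x,y,yaw+90-jig -109.0839484326094 -8.937882856508343 0.01041949378902629 [-10.8  -1.    7.6]
-60 -18.1
-50 -16.5
-40 -15.3
-30 -16.1
-20 -15.7
-10 -16.1
0 -15.3
10 -16.1
20 -15.3
30 -16.1
40 -15.7
50 -31.2
tape from scene ((620.5409545898438, 154.5714874267578), (11.927738189697266, 40.29219055175781), 11.587091445922852)
```

Both estimates agree: face at jig x −13 (tool) to −15.5 (image), and parallel. I push about 14 mm more, then back off.

```bash
python3 -m pendant '[[[0,-3.5,0],0],[[0,-3.5,0],0],[[0,-3.5,0],0],[[0,-3.5,0],0],[[0,0,0],0]]'
python3 -m pendant '[[[0,6,0],0],[[0,12,0],0],[[0,20,0],0],[[0,0,-20],0],[[0,0,-40],0],[[0,0,-50],0],[[0,0,-50],0],[[0,0,-50],0]]'
python3 n.py 250 350 -78.2 240
```

```text
time: 9.65
position: [0.5561, 0.0286, 0.028]
tool_rot: [0.776, -0.631, -0.006, 0.004]
ft_force: [-10.0, -1.4, 7.5]
grip_width: 0.0597
time: 10.65
position: [0.5254, 0.02, 0.2401]
tool_rot: [0.776, -0.631, 0.0, -0.0]
ft_force: [0.8, 0.6, -1.5]
grip_width: 0.0597
{'now': array([525.4,  20. , 240.1, -78.2]), 'shift': array([-3.792e+02,  2.024e+02,  1.000e-01]), 'turn': np.float64(-0.0)} [ 0.8  0.6 -1.5] [-0.17  0.4   1.69  0.    1.06  1.19] 10.65
```

Next I move the arm aside to clear the top view.

```bash
python3 -m pendant '[[[-48,25,0],0],[[-48,25,0],0],[[-48,25,0],0],[[-48,25,0],0],[[-48,25,0],0],[[-48,25,0],0],[[-48,25,0],0],[[-48,25,0],0]]'
python3 -m pendant '[[[0,0,0],0],[[0,0,0],0],[[0,0,0],0]]'
python3 - <<'E'
from rig import camera,robot
from h import *
import pickle
c=camera('top');print(find(c))
cv2.imwrite('pics/p5.png',cv2.resize(c['pixels'][90:240,100:350],(800,480),interpolation=cv2.INTER_CUBIC))
o=pickle.load(open('first.pkl','rb'))['top']
diff=cv2.absdiff(c['pixels'],o['pixels']).max(2)
for n,(x0,x1,y0,y1) in dict(driver=(105,185,190,218),reel=(300,332,122,157),bottle=(316,339,161,188)).items(): print(n,diff[y0:y1,x0:x1].mean(),(diff[y0:y1,x0:x1]>60).sum())
# scene check of the front bottom edge
c=camera('scene');_,m=masks(c);k=big(m);t=np.radians(11.8);R=np.array([[np.cos(t),np.sin(t)],[-np.sin(t),np.cos(t)]])
J=(rays(c,k[:,0],.002)[:,:2]*1000-[647.3,56.9])@R.T
print([(y,J[abs(J[:,1]-y)<5][:,0].max().round(1)) for y in range(-50,50,15)])
E
```

```text
time: 11.65
position: [0.2505, 0.3562, 0.2386]
tool_rot: [0.776, -0.631, 0.0, -0.001]
ft_force: [-0.2, 0.4, 0.2]
grip_width: 0.06
time: 12.02
position: [0.2526, 0.3543, 0.2385]
tool_rot: [0.775, -0.632, 0.0, -0.0]
ft_force: [0.4, 0.6, 0.4]
grip_width: 0.0598
(array([630.5, 137. ,  12. ]), array([604.8,  36.6,  12.1]), array([-46.1, -92.8,   0.1]), array([ 93.1, 103.4]))
driver 3.166517857142857 0
reel 2.124107142857143 0
bottle 3.246376811594203 0
[(-50, np.float64(-28.0)), (-35, np.float64(-42.5)), (-20, np.float64(-42.5)), (-5, np.float64(-43.0)), (10, np.float64(-44.0)), (25, np.float64(-42.7)), (40, np.float64(-42.8))]
```

View pics/p5.png

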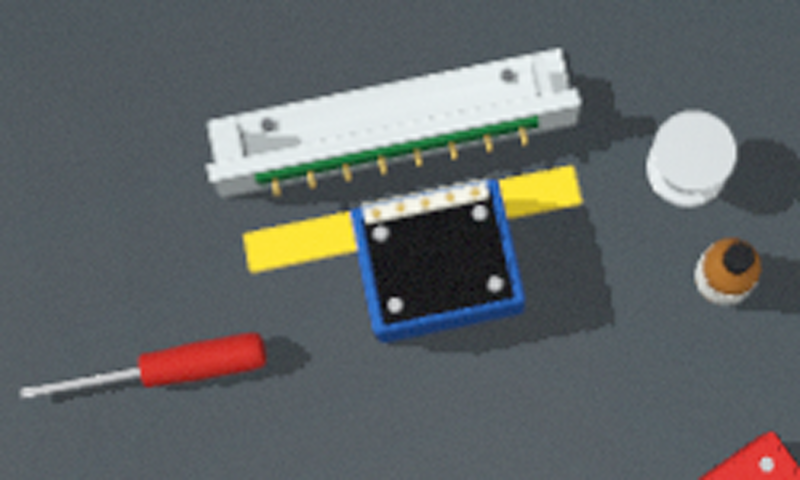

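The block's front edge lies in the middle of the tape. The top view puts the terminal face at jig x of about +1 mm, angle about 0.3° and y about −11 mm, and the bystander patches are unchanged. I hand in.

```bash
python3 -c "
from rig import order
print(order.hand_in())"
```

```text
the job is handed in; nothing more can be done
None
```

I pushed the blue transformer round by about 46° and forward onto the tape, then backed the arm off and handed the job in. I used the half-open fingers as a flat two-point pusher on its plain back, without gripping or lifting it. It took about 12 s of robot time, and no verdict was reported.

**Final position (top view):**
- The terminal side is about 0.3° (0.005 rad) off parallel to the fence.
- The terminal face is at about jig x = +1 mm; the last tool position also gives about +1 mm. The limit is ±14 mm.
- The centre is at about jig y = −11 mm, so both terminal corners are well within the tape's length.

**Bystanders and fence:** The image patches of the screwdriver, reel and bottle had not changed. The nearest thing to the fence was the block's terminal face, about 27 mm short of the pins. Contact forces stayed at about 14 N or less in every reading.

**Checks that failed or disagreed:**
- The last scene-camera check of the front edge gave about −43 mm. I discarded it because the fence probably hides that lower edge from that camera. The same check before the last 14 mm push agreed with the tool to within 3 mm.
- The tape fit in the final top view was off because the block covers part of the tape, so I used the first tape measurement.
- That view also showed 93 mm of block depth where 88 mm was expected, because the back face was visible. I took the front edge instead.

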